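Tip an LED plate out of its tray and slide it under the jig bar

ROBOT

A 6-joint arm with a two-finger parallel gripper is mounted at the origin on the work surface. World frame = base frame: x ahead of the robot, y to its left, z up, the work surface at z = 0. Lengths are in mm, angles in rad, forces in N, time in s.
With the tool pointing down it reaches from about 275 to 975 mm from the base axis. Payload 8.4 kg.
Tool frame: the origin (TCP) lies between the finger pads; the fingertips stand robot.tip_reach ahead of it and the grasp point (between the pads) lies 3 mm ahead of it (robot.tip_reach is the distance from the TCP to the fingertips, in mm); z points along the fingers, y is the direction in which the jaws open and shut (so a half turn about z gives the same grasp; the last joint's range is limited). The gripper opens to 92 mm and grips with 3 to 60 N. Pads are 20 mm wide; open, the fingers measure 128 mm over their backs; the gripper's body (75 mm by 189 mm) begins 69 mm behind the grasp point.
Start: joints at [1.141, 0.353, 1.633, -0, 1.155, -0.002], TCP at [259.293, 568.678, 236.583] pointing down, gripper open.
Joint ranges: [-2.63, 2.63], [-0.92, 2.1], [0.06, 2.66], [-1.3, 4.44], [0, 2.69], [-3.02, 3.02]. Speed limits (rad/s): [2.22, 2.22, 2.79, 3.14, 3.14, 3.14].

INTERFACE

Orientations are given as a unit quaternion [w, x, y, z].
In Python, from cell import robot gives the robot as it stands.
- The arm moves only by the shell command python3 -m crank 'ROWS'. ROWS is JSON, a list of rows, each a list of 3 entries, a list of its own where there are three numbers: the finger opening in m, from 0 to 0.0919, then the shift along the tool's x, y, z in m, then the turn, a rotation vector about the tool's x, y, z in rad. A call has 1 to 12 rows; each row is the pose to reach, as a shift and turn from the pose measured when the call began, along the tool's axes at that moment; what a row does not reach only later rows make up. A row lasts 1/10 s, in which the tool goes at most 50 mm and 8.59 degrees, less where a joint would pass 70% of its speed; a pose out of reach is approached as far as the arm can. A call with a gripper value outside its range is refused whole. The fingers move at their own pace and stop on an object; the grip force is fixed at half the most. Time passes only in rows, so rows that repeat a pose let the fingers close. It gives the time, the measured TCP pose, the force and the opening at its end, in the units of the state.
- robot.observe(): the state, without advancing time (a new reading comes with each control period).
- robot.capture(name): name is "scene" or "top" or "wrist"; returns (picture, depth): 400x640x3 uint8, red, green, blue; 400x640 float32, mm along the optical axis (not along the pixel's ray), 0 where there is no reading.
- robot.camera_params(name): a dict with "K" (3x3 intrinsics, pixels), "origin" and "rotation" of the camera in the world; the wrist camera has in their place "mount" (4x4, takes a point from camera to tool coordinates, whose origin is the TCP and whose axes are the flange's). Camera axes: x right, y up, looking along -z (the intrinsics and any distortion apply to the point x, -y, -z); pixel columns grow to the right and rows downward; lengths in mm; the calibration is good to about 2 mm. The wrist camera is an equidistant fisheye: a pixel r from the principal point sees the ray r / f radians off the axis. A picture is of the moment at which its call begins: read the wrist's pose just before it. camera_params takes no time and is no camera call.
- robot.finish_job(): hands the job in, once; it reports no verdict.
Trained networks look in the newest picture that a camera, given by its name, has taken for a name from the list of things; names that differ only in an ending like _2 or _b are one class to them, and where a whole thing is asked for, a point or a joint stands for the part that bears it (a point fixed in the world has none). Each returns a list of dicts, best first, with "p" (0 to 1); they miss things now and then, are a little off and sometimes report something else, mostly with a low value. They report only what shows in the picture. A call takes as long as a camera call. They do not tell look-alikes from the thing itself.
- robot.trace(camera, label): "pixels" (400x640 bool, what is visible of it).
- robot.landmark_of(camera, label): "xyz" ([x, y, z] in mm, in the coordinates of the camera as it stood for that picture, good to about 4 mm: a listed point, or the origin of a listed thing).
The state is a dict: "t": time; "joint_pos": joint angles; "joint_velocities": joint speeds; "effort": joint torques, N m; "tool_pos": TCP position; "eef_rot": TCP orientation; "wrist_force": force on the tool from outside, world axes, zero at the start; "torque": the same for the moment, N m; "grip_width": finger opening in mm.
Only numpy, scipy, OpenCV 4.12 (cv2) and the standard library are available. Lean on these libraries where they do the work, as an engineer would, in place of code of your own. Each camera call takes 0.05 s, during which the arm holds its last target. There are 200 camera calls.

TASK

Press down on the red-marked end of the thin aluminium LED plate so that its other end tips up out of the tray, and take it by that raised end and lift it clear. Lay it on the soldering jig's deck and slide it level under the red bar until it is fully home against the end stop, then let go. Leave the other things on the bench where they are.

Things in the scene. Friction and masses are not known exactly. Their poses are not given: they have to be found in the camera images.
- plate_centre (a point): Centre (half-way through the thickness) of the loose LED plate: bare aluminium, 110 long (its x) x 48 wide (y) x 4 mm thick (z, up), 40 to 75 g, a row of small yellow squares on top and a red band across its +x end. It starts level in the tray, its top flush with the rim, so that its edges cannot be gripped.
- press_point (a point): Point on the plate's upper face on the red band, 42 mm from the plate's centre towards +x, on its centre line: where to press. Axes as the plate's.
- tray: Fixed grey tray, 136 x 80 mm, rim 28 mm high; origin on the bench under the plate's start place, x towards the press end (yellow marks on the rim), z up. Pocket 52 mm wide between 14 mm side walls, an 8 mm end wall behind the plate at x = -62 mm, no wall at the press end. The plate's underside starts 24 mm up.
- tray_hinge (a point): Axis of the tray's tilting steel floor, across the tray 12 mm from its origin towards the press end, 22.5 mm up; axes as the tilting floor's. The plate lies on this floor; a 3 mm lip at the press end keeps it from sliding off.
- rocker (a joint): Tilt of the tray's floor, rad: 0 level (start), 0.4 at its stop, press end down and other end up. The hinge is stiff: about 2 to 4 N on the press point tips it, the press point going down about 12 mm in all, and it stays where it is left with the plate on it. At 0.4 the plate's other end stands about 25 mm above the rim with both side edges free.
- jig: Fixed soldering jig; origin on the bench, x = direction in which the plate is pushed, z up. Wooden foot 140 x 100 x 8 mm; on it an aluminium deck 28 mm wide (narrower than the plate: fingers can pass down beside it), its top 30 mm up, from x = -75 to +65 mm. End stop: a face across the deck at x = +55 mm, 42 mm high.
- jig_bar (a point): Centre of the red bar's underside, over the deck at jig x = 26 mm, 37 mm up (7 mm above the deck). The bar is 22 mm long in x, its top 51 mm up, its front edge flared upward from jig x = 6 mm. Steel side guides, 52 mm apart and 38 mm high (bar posts 51), run from jig x = 15 to 59 mm, with a flared mouth from x = 0.
- jig_home (a point): Where the plate's centre is when it lies on the deck fully home against the stop: 32 mm above the jig's origin, axes as the jig's. The plate may go in either end first.
- cup_rim (a point): Bystander: clear plastic cup, 76 mm wide, 95 mm high; this point is the centre of its mouth.
- driver: Bystander: red-handled screwdriver, 170 mm long, lying on the bench.
- reel: Bystander: blue reel of solder, 52 mm across, 30 mm high; origin under its centre.
Things that resemble listed ones, but are neither listed nor needed, are in the scene too. Of the things shaped like the part that bears plate_centre, the aluminium one is meant.

How it is judged (in metres and radians):
On the way, in this order (a step that is already met when the one before it is completed fails the run):
1. the plate is tipped up on the tray's floor (floor at 0.25 rad or more, plate leaning with it) (value of joint rocker above 0.25 rad and angle between plate_centre's own z axis and vertical above 0.2 rad and horizontal distance between plate_centre and tray below 0.03 m), for 0.2 s.
2. the plate is lifted clear of the tray (centre more than 50 mm above the bench, not touching the tray) (height (world z) of plate_centre above 0.05 m and contact force between plate and tray below 0.01 N), for 0.1 s.
At the end, for the whole second after the job is handed in: The plate lies flat and at rest on the jig's deck under the bar, its centre within 5 mm of fully home along the slot, 4 mm sideways and 3 mm in height, in line with the jig within 0.08 rad (x of plate_centre in the frame of jig_home between -0.005 and 0.003 m and y of plate_centre in the frame of jig_home between -0.004 and 0.004 m and z of plate_centre in the frame of jig_home between -0.003 and 0.003 m and angle between the x axis of plate_centre and the x axis of jig_home, either way round below 0.08 rad and angle between plate_centre's own z axis and vertical below 0.05 rad and linear speed of plate below 0.01 m/s); the robot touches nothing.
It fails at once if the cup is shifted by more than 30 mm or knocked over (distance of cup_rim from where it was at the start of the episode above 0.03 m).
It fails at once if the screwdriver is shifted by more than 30 mm (distance of driver from where it was at the start of the episode above 0.03 m).
It fails at once if the reel is shifted by more than 30 mm (distance of reel from where it was at the start of the episode above 0.03 m).
It also fails if it takes over 54 s, if anything falls off the work surface, if the arm or the gripper's body presses on something with over 40 N, if the wrist force passes 120 N, or if a joint passes its speed limit or range.

## Working session

There is one attempt and no reset: what is moved stays moved. The work goes in short steps, Python scripts to look and compute and a shell command to move; the robot and the scene stay as the last step left them, time stands still between calls to the robot, and variables do not carry over. Pictures are saved under pics/ and viewed, about 8 in all and at most 12, crops included, and the job is handed in when it is done.

```bash
ls; mkdir -p pics
cat > h.py <<'E'
import numpy as np, cv2
from cell import robot
from scipy.spatial.transform import Rotation as R
def c2w(cam,p):
    P=robot.camera_params(cam)
    return np.array(P["rotation"])@np.array(p)+np.array(P["origin"])
def px(cam,w):
    P=robot.camera_params(cam);K=np.array(P["K"])
    c=np.array(P["rotation"]).T@(np.array(w)-np.array(P["origin"]))
    return K[0,0]*c[0]/-c[2]+K[0,2], K[1,1]*c[1]/c[2]+K[1,2]
def w(cam,u,v,d):
    P=robot.camera_params(cam);K=np.array(P["K"])
    return c2w(cam,[(u-K[0,2])/K[0,0]*d,-(v-K[1,2])/K[1,1]*d,-d])
def plane(cam,u,v,z):
    P=robot.camera_params(cam);o=np.array(P["origin"]);r=w(cam,u,v,1.)-o
    return o+r*(z-o[2])/r[2]
E
python3 - <<'E'
from h import *
np.set_printoptions(precision=1,suppress=True)
print(robot.tip_reach,robot.observe())
print({k:v for k,v in robot.camera_params("wrist").items()})
for c in ["top","scene"]:
    im,d=robot.capture(c); cv2.imwrite(f"pics/{c}0.png",im[:,:,::-1]); np.save(f"{c}d.npy",d)
    print(c,robot.camera_params(c))
    for l in ["plate_centre","press_point","tray","tray_hinge","jig","jig_bar","jig_home","cup_rim","driver","reel"]:
        for r in robot.landmark_of(c,l)[:3]:
            W=c2w(c,r["xyz"]); print(l,round(r["p"],2),W,np.array(px(c,W)).round())
E
```

```text
pics
22.0 {'t': 0.0, 'joint_pos': array([ 1.1,  0.4,  1.6,  0. ,  1.2, -0. ]), 'joint_velocities': array([-0.,  0., -0.,  0., -0.,  0.]), 'effort': array([  0. , -59.4, -33.4,   0.1,   0. ,  -0. ]), 'tool_pos': array([259.1, 568.2, 235.8]), 'eef_rot': array([-0. ,  0.2,  1. , -0. ]), 'wrist_force': array([-0.1, -0.2, -0. ]), 'torque': array([ 0. , -0.1,  0. ]), 'grip_width': 92.1858849245607}
{'K': array([[309.7,   0. , 320.6],
       [  0. , 309.7, 199.4],
       [  0. ,   0. ,   1. ]]), 'mount': array([[  -0. ,    1. ,    0.2,   69.7],
       [   1. ,    0. ,   -0. ,    0.3],
       [  -0. ,    0.2,   -1. , -147.9],
       [   0. ,    0. ,    0. ,    1. ]])}
top {'K': array([[379.2,   0. , 322.5],
       [  0. , 379.2, 196.3],
       [  0. ,   0. ,   1. ]]), 'origin': array([505.6,  21.3, 766.3]), 'rotation': array([-0.7, -0.1,  0. ,  0.7])}Traceback (most recent call last):
  File "<stdin>", line 10, in <module>
  File "h.py", line 6, in c2w
    return np.array(P["rotation"])@np.array(p)+np.array(P["origin"])
           ~~~~~~~~~~~~~~~~~~~~~~~^~~~~~~~~~~~
ValueError: matmul: Input operand 1 has a mismatch in its core dimension 0, with gufunc signature (n?,k),(k,m?)->(n?,m?) (size 3 is different from 4)
```

```bash
sed -i 's/np.array(P\["rotation"\])/Q(P["rotation"])/; /^def c2w/i def Q(q): return R.from_quat(q,scalar_first=True).as_matrix()' h.py
python3 - <<'E'
from h import *
np.set_printoptions(precision=1,suppress=True)
for c in ["top","scene"]:
    im,d=robot.capture(c); cv2.imwrite(f"pics/{c}0.png",im[:,:,::-1]); np.save(f"{c}d.npy",d)
    print(c,robot.camera_params(c))
    for l in ["plate_centre","press_point","tray","tray_hinge","jig","jig_bar","jig_home","cup_rim","driver","reel"]:
        for r in robot.landmark_of(c,l)[:3]:
            W=c2w(c,r["xyz"]); print(l,round(r["p"],2),W,np.array(px(c,W)).round())
E
```

```text
top {'K': array([[379.2,   0. , 322.5],
       [  0. , 379.2, 196.3],
       [  0. ,   0. ,   1. ]]), 'origin': array([505.6,  21.3, 766.3]), 'rotation': array([-0.7, -0.1,  0. ,  0.7])}
plate_centre 0.91 [439.8 277.3  -0.5] [199. 283.]
press_point 0.63 [ 537.2 -149.1    0.1] [412. 231.]
press_point 0.61 [414.7 314.4   4. ] [179. 297.]
press_point 0.6 [573.4 153.5  27.5] [259. 214.]
tray 0.56 [570.9 193.1   0.4] [242. 217.]
jig 0.81 [ 537.1 -151.4   -0.7] [413. 231.]
jig_bar 0.91 [ 546.9 -175.1   39.8] [430. 225.]
jig_home 0.6 [ 541.2 -152.6   27.5] [416. 228.]
cup_rim 0.92 [742.7  22.8  94.6] [324. 118.]
driver 0.73 [ 735.  -219.1    0.2] [441. 135.]
driver 0.44 [ 547.8 -174.8   40.7] [430. 224.]
reel 0.56 [419.6  23.5  -2.1] [327. 292.]
scene {'K': array([[493.1,   0. , 326.9],
       [  0. , 493.1, 195.7],
       [  0. ,   0. ,   1. ]]), 'origin': array([1014.1,  598.2,  887.1]), 'rotation': array([0.3, 0.1, 0.3, 0.9])}
plate_centre 0.73 [443.4 282.4   1.1] [460. 267.]
plate_centre 0.56 [576.  203.1  28.4] [390. 264.]
press_point 0.68 [418.7 320.3   4.1] [482. 273.]
press_point 0.6 [571.6 156.8  26.8] [378. 248.]
tray 0.64 [577.2 196.3   1.2] [386. 269.]
tray_hinge 0.69 [574.  194.1  -0.4] [387. 268.]
tray_hinge 0.61 [748.5  27.6  92.6] [273. 226.]
jig_bar 0.59 [ 550.8 -175.6   38.8] [302. 151.]
jig_home 0.94 [ 539.4 -157.6   27.6] [309. 157.]
cup_rim 0.56 [745.9  26.9  94.2] [274. 225.]
driver 0.79 [ 735.8 -220.8    2.7] [229. 181.]
driver 0.51 [ 548.3 -178.5   37.8] [302. 151.]
reel 0.58 [420.8  24.    5.8] [392. 187.]
```

View pics/top0.png

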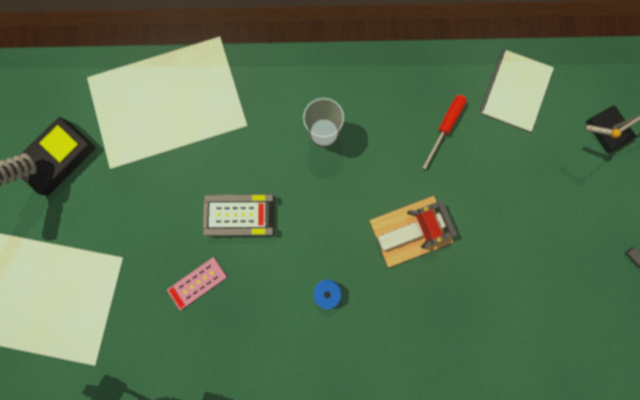

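View pics/scene0.png

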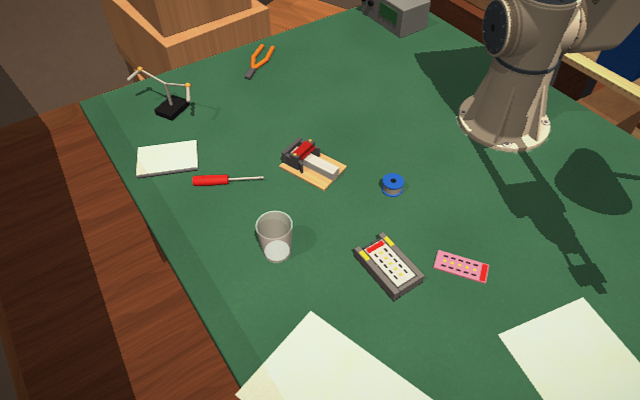

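Candidates in the top view are the aluminium plate in the tray at (237,215), with its red band to the right, and a pink look-alike on the bench at (197,283). I choose the aluminium one in the tray. The jig is at (413,232), pushing to the right. Next is one close crop of each, plus orientations.

Run:
```python
from h import *
np.set_printoptions(precision=2,suppress=True)
im=cv2.imread("pics/top0.png")
a=cv2.resize(im[185:245,195:285],None,fx=8.5,fy=5*1.0) if 0 else cv2.resize(im[188:243,190:290],None,fx=7.5,fy=7.5,interpolation=cv2.INTER_CUBIC)[:, :750]
b=cv2.resize(im[190:270,365:465],None,fx=7.5,fy=7.5,interpolation=cv2.INTER_CUBIC)
b=cv2.resize(b,(0,0),fx=.6,fy=.6);a=cv2.resize(a,(0,0),fx=.6,fy=.6)
cv2.imwrite("pics/crop.png",np.vstack([a,b])); print(a.shape,b.shape)
robot.capture("top")
for l,z in [("tray",28),("plate_centre",28),("jig",8),("jig_home",30)]:
    for r in robot.trace("top",l)[:3]:
        m=r["pixels"].astype(np.uint8);ys,xs=np.nonzero(m)
        rect=cv2.minAreaRect(np.c_[xs,ys].astype(np.float32)); bx=cv2.boxPoints(rect)
        W=np.array([plane("top",*p,z)[:2] for p in bx]); e=W-np.roll(W,1,0)
        print(l,round(r["p"],2),len(xs),rect,"c",W.mean(0),"len",np.hypot(*e.T)[:2],"ang",np.degrees(np.arctan2(e[:2,1],e[:2,0])))
s=robot.observe();print(Q(s["eef_rot"]))
```

```text
(247, 450, 3) (360, 450, 3)
tray 0.68 1556 ((238.5, 214.5), (41.0, 71.0), 90.0) c [573.27 193.6 ] len [ 80.64 140.38] ang [  1.69 -90.86]
plate_centre 0.96 1404 ((236.51141357421875, 215.0697784423828), (25.194957733154297, 57.44850540161133), 88.85424041748047) c [572.03 197.44] len [ 49.54 113.18] ang [  2.74 -89.69]
plate_centre 0.8 1372 ((196.411865234375, 283.197998046875), (24.675992965698242, 58.27619934082031), 53.746158599853516) c [442.57 271.83] len [ 47.38 109.02] ang [ 38.32 -54.13]
jig 0.65 3839 ((413.744873046875, 230.6365966796875), (52.2673454284668, 76.89330291748047), 68.96248626708984) c [ 538.17 -151.79] len [102.13 155.48] ang [ 19.41 -69.85]
jig 0.24 48 ((266.5, 215.5), (21.0, 3.0), 90.0) c [572.06 141.78] len [42.28  6.06] ang [  0.42 -90.84]
jig_home 0.79 3883 ((413.4265441894531, 230.0982208251953), (53.4293098449707, 77.03075408935547), 67.7509765625) c [ 538.3  -146.21] len [101.33 151.37] ang [ 20.65 -68.64]
[[-0.91  0.41 -0.  ]
 [ 0.41  0.91 -0.  ]
 [ 0.   -0.   -1.  ]]
```

View pics/crop.png

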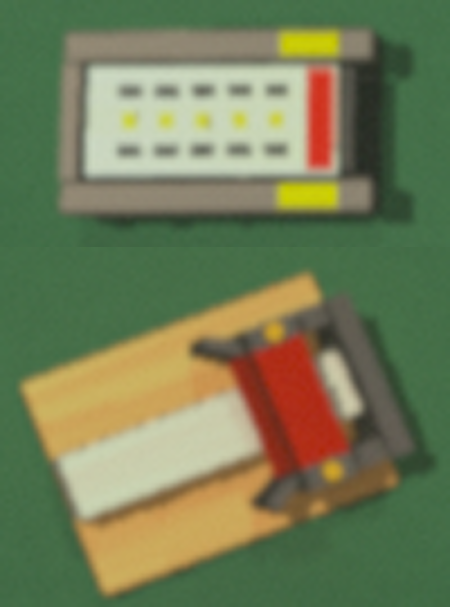

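The crop confirms the aluminium plate with its red band in the tray, and the jig pushing at about -69.5° in world. Next I work out the move to above the press point.

```bash
cat >> h.py <<'E'
def pose():
    s=robot.observe(); return s,np.array(s["tool_pos"]),Q(s["eef_rot"])
def to(xyz,yaw,tilt=0.):
    """shift (m) and turn in tool axes to put TCP at xyz, tool x at yaw deg, tool z leaning tilt rad toward tool x"""
    s,p,M=pose(); a=np.radians(yaw); hx=np.array([np.cos(a),np.sin(a),0]); Z=np.array([0,0,-1.])
    z=np.cos(tilt)*Z+np.sin(tilt)*hx; x=np.cos(tilt)*hx-np.sin(tilt)*Z
    T=np.c_[x,np.cross(z,x),z]
    print("t",round(s["t"],2),"tcp",p.round(1),"F",np.round(s["wrist_force"],1),"w",round(s["grip_width"],1))
    print("shift",(M.T@(np.array(xyz)-p)/1000).round(4).tolist(),"turn",R.from_matrix(M.T@T).as_rotvec().round(4).tolist())
def wpx(Wp):
    s,p,M=pose(); P=robot.camera_params("wrist");G=np.array(P["mount"]);K=np.array(P["K"])
    c=np.linalg.inv(G)@np.r_[M.T@(np.array(Wp)-p),1]; c=np.array([c[0],-c[1],-c[2]])
    th=np.arctan2(np.hypot(c[0],c[1]),c[2]); r=K[0,0]*th; n=np.hypot(c[0],c[1])
    return K[0,2]+r*c[0]/n, K[1,2]+r*c[1]/n
def wplane(u,v,z,pm=None):
    s,p,M=pose(); P=robot.camera_params("wrist");G=np.array(P["mount"]);K=np.array(P["K"])
    a=np.array([u-K[0,2],v-K[1,2]]);r=np.hypot(*a);th=r/K[0,0]
    d=np.array([np.sin(th)*a[0]/r,-np.sin(th)*a[1]/r,-np.cos(th)])
    D=M@(G[:3,:3]@d); o=M@G[:3,3]+p
    return o+D*(z-o[2])/D[2]
def wpt(xyz):
    s,p,M=pose();G=np.array(robot.camera_params("wrist")["mount"])
    return M@(G[:3,:3]@np.array(xyz)+G[:3,3])+p
E
python3 -c "
from h import *
to([572,152,130],90)"
```

```text
t 1.45 tcp [259.3 568.7 236.6] F [-0.1  0.7  0.7] w 91.6
shift [-0.4574, -0.2494, 0.1066] turn [-0.0001, -0.0, 1.143]
```

```bash
python3 -m crank '[[0,[-0.457,-0.249,0.107],[0,0,1.143]],[0,[-0.457,-0.249,0.107],[0,0,1.143]],[0,[-0.457,-0.249,0.107],[0,0,1.143]],[0,[-0.457,-0.249,0.107],[0,0,1.143]],[0,[-0.457,-0.249,0.107],[0,0,1.143]],[0,[-0.457,-0.249,0.107],[0,0,1.143]],[0,[-0.457,-0.249,0.107],[0,0,1.143]],[0,[-0.457,-0.249,0.107],[0,0,1.143]],[0,[-0.457,-0.249,0.107],[0,0,1.143]],[0,[-0.457,-0.249,0.107],[0,0,1.143]],[0,[-0.457,-0.249,0.107],[0,0,1.143]],[0,[-0.457,-0.249,0.107],[0,0,1.143]]]'
python3 - <<'E'
from h import *
np.set_printoptions(precision=1,suppress=True)
to([572,152,130],90)
im,d=robot.capture("wrist"); cv2.imwrite("pics/w1.png",im[:,:,::-1])
for l in ["plate_centre","press_point","tray"]:
    for r in robot.landmark_of("wrist",l)[:2]: print(l,round(r["p"],2),wpt(r["xyz"]))
E
```

```text
t: 2.65
tool_pos: [573.5, 149.4, 128.7]
eef_rot: [0.0, 0.708, 0.706, -0.0]
wrist_force: [-0.7, 0.1, -0.7]
grip_width: 0.4
t 2.65 tcp [573.5 149.4 128.7] F [-0.7  0.1 -0.7] w 0.4
shift [0.0026, -0.0015, -0.0013] turn [-0.0001, 0.0008, -0.0036]
plate_centre 0.83 [441.9 284.4   4.5]
plate_centre 0.72 [574.1 202.1  27.1]
press_point 0.75 [414.4 318.4   2.5]
press_point 0.73 [572.5 160.5  28.8]
```

View pics/w1.png

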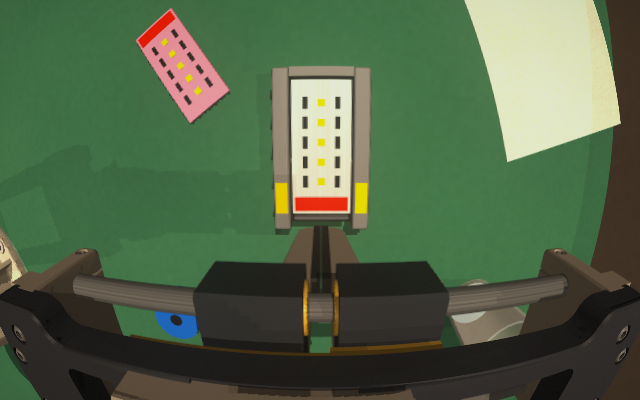

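The wrist view shows the plate at corners (291,79), (351,79), (352,215), (292,215), with the red band at (321,204).

Run:
```python
from h import *
np.set_printoptions(precision=1,suppress=True)
for p in [(291,79),(351,79),(352,215),(292.5,215),(321,142.5),(321,204)]: print(p,wplane(*p,28))
```

```text
(291, 79) [547.5 258.3  28. ]
(351, 79) [595.3 258.3  28. ]
(352, 215) [597.6 145.8  28. ]
(292.5, 215) [547.3 145.8  28. ]
(321, 142.5) [571.4 206.6  28. ]
(321, 204) [571.4 155.4  28. ]
```

```bash
python3 -m crank '[[0,[0.0066,-0.0015,0.04],[0,0,0]],[0,[0.0066,-0.0015,0.072],[0,0,0]],[0,[0.0066,-0.0015,0.074],[0,0,0]],[0,[0.0066,-0.0015,0.074],[0,0,0]]]'
python3 -m crank '[[0,[0,0,0.003],[0,0,0]],[0,[0,0,0.005],[0,0,0]],[0,[0,0,0.007],[0,0,0]],[0,[0,0,0.008],[0,0,0]],[0,[0,0,0.008],[0,0,0]]]'
```

```text
t: 3.25
tool_pos: [569.1, 160.8, 56.0]
eef_rot: [-0.0, 0.706, 0.708, -0.0]
wrist_force: [0.4, 0.9, 0.1]
grip_width: 0.3
t: 3.75
tool_pos: [569.8, 160.8, 48.7]
eef_rot: [0.0, 0.706, 0.708, 0.0]
wrist_force: [1.3, -0.9, 4.7]
grip_width: 0.4
```

```bash
python3 -m crank '[[0,[0,0,0.002],[0,0,0]],[0,[0,0,0.004],[0,0,0]],[0,[0,0,0.005],[0,0,0]],[0,[0,0,0.005],[0,0,0]]]'
python3 -m crank '[[0,[0,0,0.002],[0,0,0]],[0,[0,0,0.002],[0,0,0]]]'
```

```text
t: 4.15
tool_pos: [569.8, 160.5, 43.8]
eef_rot: [0.0, 0.706, 0.708, 0.0]
wrist_force: [-0.8, -2.4, 4.2]
grip_width: 0.5
t: 4.35
tool_pos: [570.0, 160.5, 42.9]
eef_rot: [0.0, 0.707, 0.708, 0.0]
wrist_force: [-3.6, -2.9, 16.6]
grip_width: 0.2
```

```bash
python3 -m crank '[[0,[0,0,0.001],[0,0,0]],[0,[0,0,0],[0,0,0]],[0,[0,0,-0.03],[0,0,0]],[0,[0,0,-0.08],[0,0,0]],[0.092,[0,0,-0.11],[0,0,0]]]' ; python3 -m crank '[[0.0918,[0,0,-0.02],[0,0,0]],[0.0918,[0,0,-0.02],[0,0,0]],[0.0918,[0,0,-0.02],[0,0,0]]]'
python3 - <<'E'
from h import *
np.set_printoptions(precision=1,suppress=True)
im,d=robot.capture("wrist"); cv2.imwrite("pics/w2.png",im[:,:,::-1])
s,p,M=pose();print(p,s["wrist_force"])
for l in ["plate_centre","press_point"]:
    for r in robot.landmark_of("wrist",l)[:2]: print(l,round(r["p"],2),wpt(r["xyz"]))
im,d=robot.capture("top")
for v in range(186,244,4): print([round(float(w("top",u,v,d[v,u])[2])) if d[v,u] else 0 for u in range(200,280,4)])
E
```

```text
t: 4.85
tool_pos: [570.6, 160.9, 155.5]
eef_rot: [0.0, 0.707, 0.708, 0.001]
wrist_force: [0.2, -0.6, -0.7]
grip_width: 5.9
t: 5.15
tool_pos: [570.4, 160.9, 175.2]
eef_rot: [0.0, 0.707, 0.708, 0.001]
wrist_force: [-1.0, -0.1, -0.9]
grip_width: 30.3
[569.8 160.7 174.4] [-0.5  0.1 -0.1]
plate_centre 0.97 [439.7 279.    1. ]
press_point 0.88 [576.  159.1  15.2]
press_point 0.7 [412.  316.8   0.4]
[570, 562, 554, 545, 536, 526, 520, 514, 504, 361, 257, 257, 1, 3, 0, -2, 1, -1, -2, -1]
[572, 566, 557, 550, 539, 527, 519, 509, 493, 362, 258, 253, 2, 1, -1, -1, 2, 1, 0, -1]
[573, 566, 558, 550, 541, 534, 520, 507, 496, 361, 258, 256, 2, 0, -1, 0, 0, 26, 0, -1]
[574, 568, 561, 551, 544, 533, 524, 512, 498, 484, 258, 256, 31, 29, 29, 31, 28, 26, 27, 2]
[578, 570, 562, 554, 546, 537, 527, 515, 502, 489, 259, 256, 14, 13, 13, 14, 12, 10, 8, 0]
[579, 574, 0, 558, 547, 539, 528, 517, 506, 493, 257, 254, 23, 22, 19, 13, 12, 7, 4, 0]
[580, 573, 567, 558, 550, 541, 533, 520, 510, 497, 259, 255, 25, 23, 19, 16, 13, 9, 2, 0]
[582, 575, 568, 560, 551, 542, 533, 523, 513, 498, 258, 256, 23, 22, 20, 16, 12, 6, 3, -2]
[583, 577, 569, 563, 555, 546, 537, 526, 515, 503, 258, 255, 25, 23, 20, 16, 12, 9, 4, 0]
[584, 578, 573, 565, 556, 548, 539, 530, 518, 506, 265, 263, 253, 20, 18, 15, 13, 8, 1, -2]
[587, 580, 574, 567, 559, 550, 542, 531, 521, 510, 265, 265, 254, 19, 18, 15, 13, 7, 1, 0]
[588, 582, 575, 568, 562, 553, 546, 534, 524, 513, 264, 264, 254, 28, 26, 29, 29, 29, 28, -3]
[588, 584, 577, 571, 562, 555, 548, 538, 527, 515, 264, 264, 253, 28, 0, 27, 26, 28, 30, 0]
[591, 584, 579, 571, 565, 557, 548, 540, 529, 519, 506, 262, 251, -2, -2, 1, 0, 4, 3, 2]
[593, 585, 581, 574, 566, 560, 551, 542, 531, 522, 510, 254, 0, -2, 0, -2, -3, 0, 0, -1]
```

View pics/w2.png

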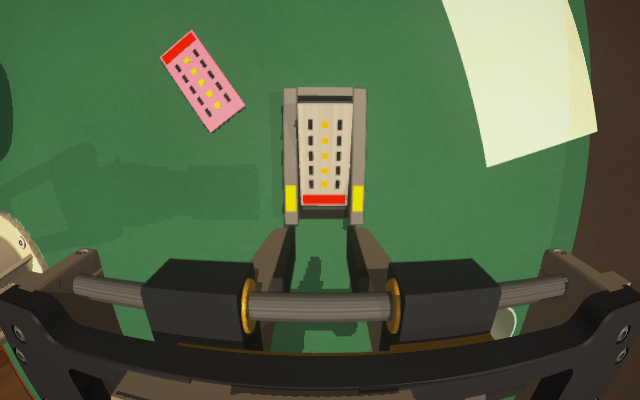

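Run:
```python
from h import *
np.set_printoptions(precision=1,suppress=True)
print(wplane(297,101,53.7),wplane(353,101,53.7),wplane(324.5,200,13),wplane(284,88,28),wplane(366,88,28))
```

```text
[549.2 248.8  53.7] [597.1 249.   53.7] [573.5 151.1  13. ] [535.  263.3  28. ] [612.1 263.6  28. ]
```

```bash
python3 -c "
from h import *
to([572.5,209,111.6],90,0.4)"
```

```text
t 5.35 tcp [569.7 160.6 173.9] F [-0.6 -1.1  0.6] w 46.2
shift [0.0484, 0.0029, 0.0623] turn [-0.0009, 0.3998, 0.0013]
```

```bash
python3 -m crank '[[0.0918,[0.02,0.001,0.02],[0,0.14,0]],[0.0918,[0.035,0.002,0.042],[0,0.28,0]],[0.0918,[0.0485,0.003,0.0623],[0,0.4,0]],[0.0918,[0.0485,0.003,0.0623],[0,0.4,0]],[0.0918,[0.0485,0.003,0.0623],[0,0.4,0]]]'
python3 -c "
from h import *
to([572.5,232.4,56.3],90,0.4)"
```

```text
t: 5.85
tool_pos: [572.0, 208.0, 110.6]
eef_rot: [-0.141, 0.693, 0.693, 0.138]
wrist_force: [0.6, -0.5, 0.4]
grip_width: 86.4
t 5.85 tcp [572.  208.  110.6] F [ 0.6 -0.5  0.4] w 86.4
shift [0.0016, 0.0007, 0.0595] turn [-0.0036, 0.0036, -0.0014]
```

```bash
python3 -m crank '[[0.0918,[0.001,0.0007,0.03],[0,0,0]],[0.0918,[0.0016,0.0007,0.0595],[0,0,0]],[0.0918,[0.0016,0.0007,0.0595],[0,0,0]],[0.0918,[0.0016,0.0007,0.0595],[0,0,0]]]'
python3 - <<'E'
from h import *
im,d=robot.capture("wrist"); cv2.imwrite("pics/w3.png",im[:,:,::-1])
to([572.5,232.4,56.3],90,0.4)
E
```

```text
t: 6.25
tool_pos: [572.6, 233.0, 57.4]
eef_rot: [-0.14, 0.693, 0.694, 0.137]
wrist_force: [0.8, 0.1, -0.3]
grip_width: 91.9
t 6.3 tcp [573.2 232.8  57.9] F [ 0.1 -0.   1. ] w 91.8
shift [-0.001, -0.0007, 0.0014] turn [-0.0025, 0.0044, 0.0004]
```

View pics/w3.png

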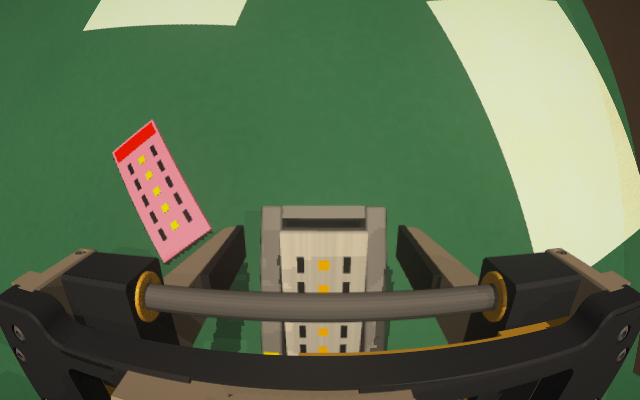

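The fingers at columns 240 and 398 straddle the raised end, whose edge is at row 231 (columns 280–366). They sit centred on the plate. Close.

```bash
python3 -c "
from h import *
print(wpx([573,247.5,53.7]),wpx([573,249,53.7]))"
python3 -m crank '[[0.04,[0,0,0.001],[0,0,0]],[0.04,[0,0,0.001],[0,0,0]],[0.04,[0,0,0.001],[0,0,0]],[0.04,[0,0,0.001],[0,0,0]],[0.04,[0,0,0.001],[0,0,0]],[0.04,[0,0,0.001],[0,0,0]],[0.04,[0,0,0.001],[0,0,0]],[0.04,[0,0,0.001],[0,0,0]],[0.04,[0,0,0.001],[0,0,0]]]'
```

```text
(np.float64(320.7630986220767), np.float64(230.76899363999647)) (np.float64(320.76361704928564), np.float64(227.9978176888196))
t: 7.2
tool_pos: [573.5, 233.1, 57.0]
eef_rot: [-0.14, 0.693, 0.694, 0.138]
wrist_force: [1.4, -0.4, 0.3]
grip_width: 47.4
```

```bash
python3 -m crank '[[0.02,[0,0,-0.006],[0,0,0]],[0.02,[0,0,-0.02],[0,0,0]],[0.02,[0,0,-0.04],[0,0,0]],[0.02,[0.01,0,-0.065],[0,0,0]],[0.02,[0.02,0,-0.09],[0,-0.1,0]],[0.02,[0.03,0,-0.11],[0,-0.2,0]],[0.02,[0.03,0,-0.11],[0,-0.3,0]],[0.02,[0.03,0,-0.11],[0,-0.4,0]],[0.02,[0.03,0,-0.11],[0,-0.4,0]],[0.02,[0.03,0,-0.11],[0,-0.4,0]]]'
python3 - <<'E'
from h import *
np.set_printoptions(precision=1,suppress=True)
im,d=robot.capture("wrist"); cv2.imwrite("pics/w4.png",im[:,:,::-1])
s,p,M=pose();print(p,M,s["grip_width"])
for l in ["plate_centre","press_point","jig_home","jig"]:
    for r in robot.landmark_of("wrist",l)[:2]: print(l,round(r["p"],2),wpt(r["xyz"]))
E
```

```text
t: 8.2
tool_pos: [573.0, 218.6, 170.3]
eef_rot: [-0.0, 0.706, 0.708, -0.002]
wrist_force: [0.7, 0.5, -1.0]
grip_width: 47.1
[573.1 218.  170.1] [[-0.  1. -0.]
 [ 1.  0. -0.]
 [-0. -0. -1.]] 46.910000931825074
plate_centre 0.76 [443.1 279.4  -0.3]
plate_centre 0.67 [573.9 174.2 164.5]
press_point 0.87 [571.8 131.9 162.4]
press_point 0.61 [416.3 315.    1.9]
```

View pics/w4.png

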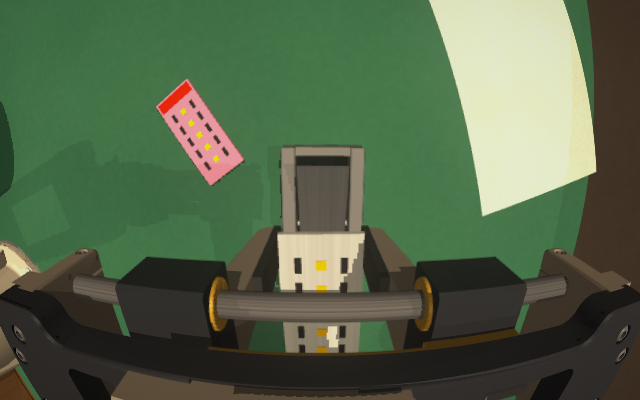

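The plate is lifted and held level. The network's plate centre sits 44 mm behind the TCP, as expected. Next I fly past the jig to view it with the wrist camera.

Run:
```python
from h import *
np.set_printoptions(precision=2,suppress=True)
f=lambda x,y:(365+x/4.5,190+(y-247)/4.5)
for a,b,z in [((22,383),(310,273),8),((105,597),(400,480),8),((58,462),(232,388),30),((82,520),(262,452),30),((22,383),(105,597),8),((345,293),(412,455),42)]:
    A,B=plane("top",*f(*a),z),plane("top",*f(*b),z);e=B-A
    print(A,B,np.hypot(*e[:2]),np.degrees(np.arctan2(e[1],e[0])))
to([578,-255,170],110.5)
```

```text
[559.57 -65.23   8.  ] [ 606.95 -195.27    8.  ] 138.40293309580693 -69.98168008284934
[465.65 -98.58   8.  ] [ 514.59 -229.83    8.  ] 140.08192429649483 -69.55108639276875
[523.94 -77.09  30.  ] [ 554.58 -152.89   30.  ] 81.75881406802091 -67.98758521581487
[499.22 -86.5   30.  ] [ 527.01 -164.42   30.  ] 82.72878540977766 -70.3693841895909
[559.57 -65.23   8.  ] [465.65 -98.58   8.  ] 99.6727563761914 -160.45218300646374
[ 593.59 -199.97   42.  ] [ 524.55 -224.22   42.  ] 73.1740515891911 -160.64140171568206
t 8.45 tcp [573.6 217.3 169.9] F [-0.2 -0.1 -0.3] w 47.5
shift [-0.4723, 0.0046, 0.0017] turn [-0.0031, 0.0033, -0.3582]
```

```bash
python3 -m crank '[[0.02,[-0.04,0,0],[0,0,-0.05]],[0.02,[-0.085,0.001,0],[0,0,-0.1]],[0.02,[-0.13,0.001,0],[0,0,-0.15]],[0.02,[-0.175,0.002,0],[0,0,-0.2]],[0.02,[-0.22,0.002,0],[0,0,-0.25]],[0.02,[-0.265,0.003,0],[0,0,-0.3]],[0.02,[-0.31,0.003,0],[0,0,-0.358]],[0.02,[-0.355,0.004,0],[0,0,-0.358]],[0.02,[-0.4,0.004,0],[0,0,-0.358]],[0.02,[-0.445,0.005,0],[0,0,-0.358]],[0.02,[-0.4723,0.005,0],[0,0,-0.358]],[0.02,[-0.4723,0.005,0],[0,0,-0.358]]]'
python3 - <<'E'
from h import *
np.set_printoptions(precision=1,suppress=True)
im,d=robot.capture("wrist"); cv2.imwrite("pics/w5.png",im[:,:,::-1])
s,p,M=pose();print(p,np.degrees(np.arctan2(M[1,0],M[0,0])),M[2],s["grip_width"])
for l in ["plate_centre","jig_home","jig_bar","jig"]:
    for r in robot.landmark_of("wrist",l)[:2]: print(l,round(r["p"],2),wpt(r["xyz"]))
im,d=robot.capture("top")
cv2.imwrite("pics/t5.png",im[:,:,::-1])
for l in ["plate_centre"]:
    for r in robot.landmark_of("top",l)[:2]: print(l,round(r["p"],2),c2w("top",r["xyz"]))
E
```

```text
t: 9.65
tool_pos: [577.8, -259.0, 171.6]
eef_rot: [0.0, 0.572, 0.82, -0.002]
wrist_force: [0.4, -0.3, -1.6]
grip_width: 47.2
[ 577.7 -257.   171.4] 110.28202278791689 [-0. -0. -1.] 47.56875490059832
plate_centre 0.86 [ 592.9 -296.4  162. ]
jig_home 0.85 [ 539.3 -143.6   32.1]
jig_bar 0.57 [ 546.8 -169.2   35.2]
jig 0.93 [ 538.4 -147.3   -0.6]
plate_centre 0.94 [437.7 280.8  -1.7]
plate_centre 0.83 [ 593.1 -298.4  160.7]
```

View pics/w5.png

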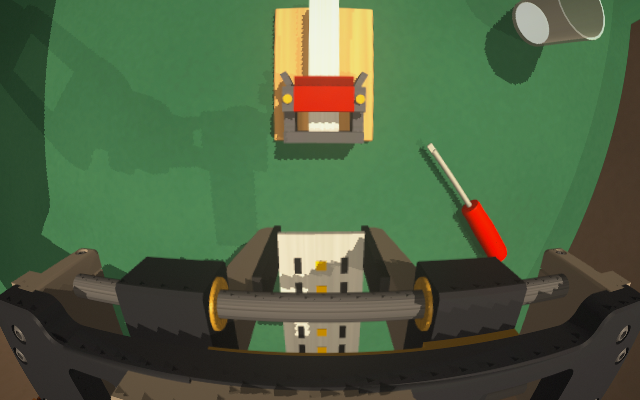

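Run:
```python
from h import *
np.set_printoptions(precision=1,suppress=True)
for a,b,z in [((276,10),(372.5,10),8),((274.5,139),(373,139),8),((309,5),(339,5),30),((308.5,70),(340.5,70),30),((294.5,109),(354.5,109),51),((287.5,99),(360,99),51),((283,131),(364,131),42),((278,233),(364,233),162)]:
    A,B=wplane(*a,z),wplane(*b,z);e=B-A
    print(A,B,"mid",(A+B)/2,np.hypot(*e[:2]),np.degrees(np.arctan2(e[1],e[0])))
# depth of plate in top view
im,d=robot.capture("top"); im=im.astype(int)
def pc(W): return px("top",W)
s,p,M=pose()
print(p)
for sx in range(-100,-25,8):
    row=[]
    for sy in (-16,-8,0,8,16):
        W=p+M@np.array([sx,sy,9.]); u,v=pc(W);u,v=int(round(u)),int(round(v))
        row.append(float((M.T@(w("top",u,v,d[v,u])-p))[2].round(1)) if 0<=u<640 and d[v,u] else None)
    print(sx,row)
```

```text
[469.5 -93.2   8. ] [561.3 -58.5   8. ] mid [515.4 -75.9   8. ] 98.14815810230463 20.743789296183685
[ 515.9 -220.9    8. ] [ 609.  -185.9    8. ] mid [ 562.5 -203.4    8. ] 99.39112661628015 20.580686985509534
[503.2 -85.2  30. ] [529.6 -75.2  30. ] mid [516.4 -80.2  30. ] 28.2227631026361 20.727761192281108
[ 526.  -146.8   30. ] [ 553.6 -136.4   30. ] mid [ 539.8 -141.6   30. ] 29.47370578685549 20.679079899643597
[ 528.7 -186.    51. ] [ 576.9 -167.9   51. ] mid [ 552.8 -176.9   51. ] 51.46566049102516 20.632740651661013
[ 520.  -179.8   51. ] [ 578.2 -157.9   51. ] mid [ 549.1 -168.9   51. ] 62.17785408766726 20.614545209776736
[ 524.9 -207.9   42. ] [ 592.7 -182.5   42. ] mid [ 558.8 -195.2   42. ] 72.40103478458778 20.580353318297902
[ 552.8 -252.2  162. ] [ 596.7 -235.7  162. ] mid [ 574.8 -243.9  162. ] 46.927389077001706 20.538423312003236
[ 578.6 -253.9  171.8]
-100 [-208.6, -208.9, -208.2, -205.5, -203.2]
-92 [-204.9, -204.2, -202.7, -199.3, -192.6]
-84 [-192.1, -191.2, -190.4, -192.7, -186.4]
-76 [-187.6, -183.8, -186.0, -167.4, -165.9]
-68 [-165.1, -164.6, -165.9, -164.5, -160.5]
-60 [-160.5, -160.9, -159.7, -158.0, -110.3]
-52 [-127.9, -128.4, -127.1, -127.1, -110.6]
-44 [-113.8, -114.5, -115.7, -115.5, -109.3]
-36 [-102.4, -102.4, -102.3, -101.3, -102.7]
-28 [-83.1, -83.0, 9.1, 10.4, 8.6]
```

```bash
python3 -c "
from h import *
to([503.3,-49.9,150],110.4)"
```

```text
t 10.05 tcp [ 578.6 -253.9  171.8] F [ 0.2 -0.4 -0.5] w 46.8
shift [0.2175, 0.0013, 0.0212] turn [-0.0036, 0.0026, 0.0028]
```

```bash
python3 -m crank '[[0.02,[0.045,0,0],[0,0,0]],[0.02,[0.09,0,0],[0,0,0]],[0.02,[0.135,0.001,0.01],[0,0,0]],[0.02,[0.18,0.001,0.02],[0,0,0]],[0.02,[0.2175,0.001,0.06],[0,0,0]],[0.02,[0.2175,0.001,0.09],[0,0,0]],[0.02,[0.2175,0.001,0.11],[0,0,0]],[0.02,[0.2175,0.001,0.115],[0,0,0]],[0.02,[0.2175,0.001,0.115],[0,0,0]]]'
python3 - <<'E'
from h import *
np.set_printoptions(precision=1,suppress=True)
robot.observe()
im,d=robot.capture("top"); np.save("d6.npy",d)
s,p,M=pose();print(p,s["wrist_force"]); to([503.3,-49.9,55],110.4)
cv2.imwrite("pics/t6.png",cv2.resize(im[185:265,340:460],None,fx=6,fy=6,interpolation=cv2.INTER_CUBIC)[:,:,::-1])
for l in ["plate_centre","press_point","jig_bar"]:
    for r in robot.landmark_of("top",l)[:2]: print(l,round(r["p"],2),c2w("top",r["xyz"]))
E
```

```text
t: 10.95
tool_pos: [502.6, -50.0, 56.0]
eef_rot: [-0.0, 0.569, 0.822, -0.002]
wrist_force: [-0.2, 1.5, -0.5]
grip_width: 47.0
[503.3 -50.3  56.8] [-0.1 -0.1  0.1]
t 11.0 tcp [503.3 -50.3  56.8] F [-0.1 -0.1  0.1] w 47.1
shift [0.0004, 0.0002, 0.0018] turn [-0.0032, 0.0028, 0.0031]
plate_centre 0.77 [439.1 276.   -1. ]
press_point 0.87 [413.3 315.1   2.7]
jig_bar 0.75 [573.9 195.2   2.2]
```

View pics/t6.png

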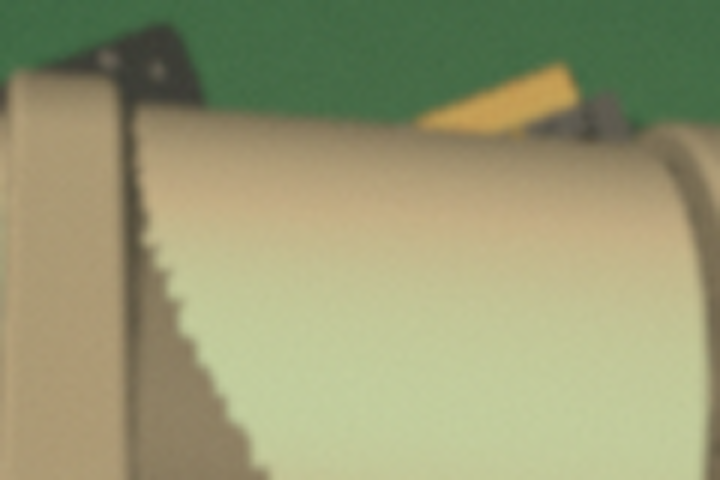

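The arm hides the jig from the top camera, so I use the scene camera.

Run:
```python
from h import *
np.set_printoptions(precision=1,suppress=True)
im,d=robot.capture("scene"); np.save("ds.npy",d)
cv2.imwrite("s7full.png",im[:,:,::-1])
cv2.imwrite("pics/s7.png",cv2.resize(im[120:220,265:395],None,fx=6,fy=6,interpolation=cv2.INTER_CUBIC)[:,:,::-1])
for l in ["plate_centre","press_point","jig_bar","jig_home","jig"]:
    for r in robot.landmark_of("scene",l)[:2]: print(l,round(r["p"],2),c2w("scene",r["xyz"]))
```

```text
plate_centre 0.98 [442.4 281.8   0.3]
plate_centre 0.48 [520.3 -87.3  49.1]
press_point 0.95 [421.4 317.8   7.6]
press_point 0.55 [ 532.2 -132.    48.1]
jig_bar 0.77 [ 549.8 -175.4   38. ]
jig 0.64 [ 537.7 -151.2   -1.8]
```

View pics/s7.png

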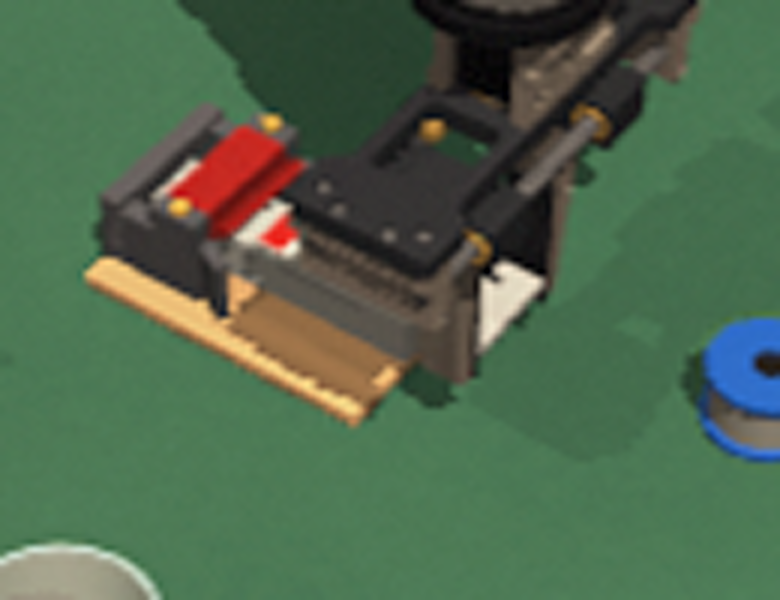

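```bash
python3 - <<'E'
from h import *
np.set_printoptions(precision=1,suppress=True)
n=np.array([.937,.349]);a=np.array([.349,-.937])
f=lambda x,y:(265+x/6,120+y/6)
for nm,q,z in [("bolt",(270,123),52),("bolt",(180,207),52),("bar far top",(240,125),51),("bar near top",(168,190),51),("stop far",(205,105),42),("stop near",(102,195),42),("foot near L",(88,270),8),("foot near R",(358,418),8),("plate corner",(299,240),47),("plate corner hi",(299,240),50),("plate corner lo",(299,240),44)]:
    W=plane("scene",*f(*q),z); print(nm,W,"lat",W[:2]@n-454.3,"along",W[:2]@a-330.5)
E
python3 -c "
import cv2
im=cv2.imread('s7full.png')
cv2.imwrite('pics/s7b.png',cv2.resize(im[146:176,285:325],None,fx=18,fy=18,interpolation=cv2.INTER_CUBIC))"
```

```text
bolt [ 519.3 -185.    52. ] lat -32.304883776952636 along 24.108395388241547
bolt [ 577.5 -163.1   52. ] lat 29.84390375601521 along 23.888661887510523
bar far top [ 529.8 -192.    51. ] lat -24.89919531520212 along 34.27755226917276
bar near top [ 575.7 -175.3   51. ] lat 23.89702816664999 along 34.69009761875304
stop far [ 530.  -219.5   42. ] lat -34.24041805546045 along 60.12949586809924
stop near [ 595.1 -196.4   42. ] lat 34.76184228493082 along 61.237038780480475
foot near L [ 606.7 -192.5    8. ] lat 47.000134785882835 along 61.65941327209839
foot near R [560.4 -59.5   8. ] lat 49.99743219325285 along -79.19346394195497
plate corner [ 545.2 -124.2   47. ] lat 13.189460919604812 along -23.80377267004576
plate corner hi [ 546.9 -121.7   50. ] lat 15.658775170413094 along -25.636731983850893
plate corner lo [ 543.5 -126.8   44. ] lat 10.720146668796644 along -21.970813356240626
```

View pics/s7b.png

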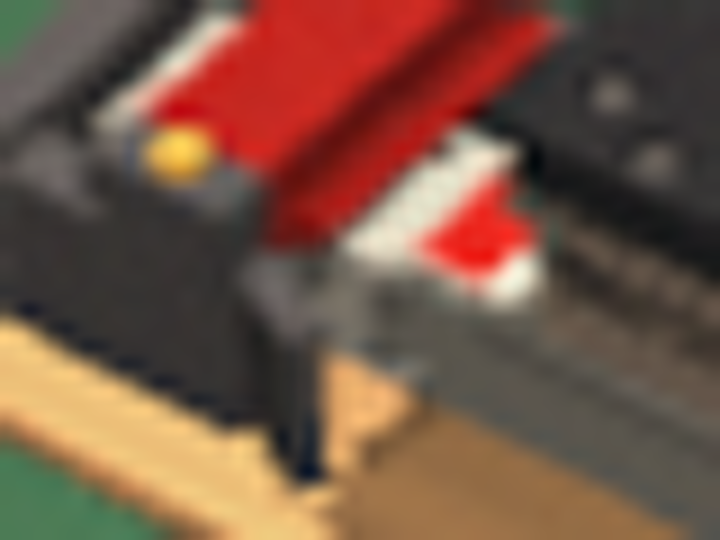

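Run:
```python
from h import *
np.set_printoptions(precision=1,suppress=True)
n=np.array([.937,.349]);a=np.array([.349,-.937])
f=lambda x,y:(285+x/18,146+y/18)
for q in [(342,245),(500,302),(465,130)]:
  for z in (44,47):
    W=plane("scene",*f(*q),z); print(q,z,W,"lat",W[:2]@n-454.3,"along",W[:2]@a-330.5)
```

```text
(342, 245) 44 [ 564.7 -142.8   44. ] lat 24.955294246075766 along 0.3873949901623064
(342, 245) 47 [ 566.3 -140.2   47. ] lat 27.373956063915614 along -1.5251207626198493
(500, 302) 44 [ 553.  -121.6   44. ] lat 21.412531077419658 along -23.559498925479545
(500, 302) 47 [ 554.6 -119.    47. ] lat 23.843798986833065 along -25.38680527440556
(465, 130) 44 [ 538.5 -152.3   44. ] lat -2.9323839106248784 along 0.14696576224480395
(465, 130) 47 [ 540.1 -149.7   47. ] lat -0.41449033274835756 along -1.7646944795364448
```

The scene crop shows the plate's near edge at zoom (500,302), in front of the bar mouth. Its lateral offset to the jig axis is within about 1 mm and yaw is in line. I lower it onto the deck gently.

```bash
python3 -m crank '[[0.02,[0,-0.0005,0.005],[0,0,0.003]],[0.02,[0,-0.0005,0.009],[0,0,0.003]],[0.02,[0,-0.0005,0.011],[0,0,0.003]],[0.02,[0,-0.0005,0.011],[0,0,0.003]]]'; python3 -m crank '[[0.02,[0,0,0.001],[0,0,0]],[0.02,[0,0,0.001],[0,0,0]]]' | egrep 'tool|force';  python3 -m crank '[[0.02,[0,0,0.001],[0,0,0]],[0.02,[0,0,0.001],[0,0,0]]]' | egrep 'tool|force'
```

```text
t: 11.85
tool_pos: [502.1, -50.7, 45.0]
eef_rot: [-0.0, 0.571, 0.821, -0.002]
wrist_force: [-0.1, 0.3, -0.4]
grip_width: 47.3
tool_pos: [502.0, -50.6, 43.8]
wrist_force: [-0.6, 0.2, 0.0]
tool_pos: [502.0, -50.6, 42.8]
wrist_force: [-0.9, 0.1, 0.4]
```

```bash
for i in 1; do python3 -m crank '[[0.02,[0,0,0.001],[0,0,0]],[0.02,[0,0,0.001],[0,0,0]]]' | egrep 'tool|force';done;  python3 -m crank '[[0.02,[0,0,0.001],[0,0,0]],[0.02,[0,0,0.001],[0,0,0]]]' | egrep 'tool|force'
```

```text
tool_pos: [502.1, -50.6, 41.9]
wrist_force: [-0.3, -0.0, 1.8]
tool_pos: [502.1, -50.6, 41.0]
wrist_force: [-1.1, 1.1, 5.2]
```

```bash
python3 -m crank '[[0.02,[-0.003,0.0005,-0.0007],[0,0,0]],[0.02,[-0.008,0.0005,-0.0007],[0,0,0]],[0.02,[-0.013,0.0005,-0.0007],[0,0,0]],[0.02,[-0.018,0.0005,-0.0007],[0,0,0]],[0.02,[-0.018,0.0005,-0.0007],[0,0,0]]]' | egrep 'tool|force|grip'
```

```text
tool_pos: [509.5, -68.2, 41.9]
wrist_force: [-0.3, -3.1, 4.2]
grip_width: 47.0
```

```bash
python3 -m crank '[[0.02,[-0.005,0,0],[0,0,0]],[0.02,[-0.01,0,0],[0,0,0]],[0.02,[-0.015,0,0],[0,0,0]],[0.02,[-0.015,0,0],[0,0,0]]]' | egrep 'tool|force|grip'
```

```text
tool_pos: [515.1, -82.9, 42.1]
wrist_force: [0.5, -2.1, 4.4]
grip_width: 46.9
```

```bash
python3 -m crank '[[0.02,[-0.005,0,0],[0,0,0]],[0.02,[-0.01,0,0],[0,0,0]],[0.02,[-0.015,0,0],[0,0,0]],[0.02,[-0.015,0,0],[0,0,0]]]' | egrep 'tool|force|grip'
```

```text
tool_pos: [520.7, -97.7, 42.1]
wrist_force: [0.7, -1.2, 2.7]
grip_width: 46.9
```

```bash
python3 -m crank '[[0.02,[-0.004,0,0],[0,0,0]],[0.02,[-0.008,0,0],[0,0,0]],[0.02,[-0.008,0,0],[0,0,0]]]' | egrep 'tool|force|grip'
```

```text
tool_pos: [523.7, -105.8, 42.1]
wrist_force: [0.5, -1.7, 1.6]
grip_width: 47.3
```

```bash
python3 -m crank '[[0.02,[-0.002,0,0],[0,0,0]],[0.02,[-0.004,0,0],[0,0,0]],[0.02,[-0.004,0,0],[0,0,0]]]' | egrep 'tool|force|grip'; python3 -m crank '[[0.02,[-0.002,0,0],[0,0,0]],[0.02,[-0.002,0,0],[0,0,0]]]' | egrep 'tool|force|grip'
```

```text
tool_pos: [524.4, -108.1, 42.0]
wrist_force: [-1.5, 10.8, 7.1]
grip_width: 47.0
tool_pos: [524.4, -108.2, 42.0]
wrist_force: [-2.2, 13.7, 7.9]
grip_width: 47.1
```

```bash
python3 -m crank '[[0.02,[-0.002,0,0],[0,0,0]],[0.02,[-0.002,0,0],[0,0,0]]]' | egrep 'tool|force|grip'
```

```text
tool_pos: [524.5, -108.2, 42.0]
wrist_force: [-1.9, 13.9, 8.2]
grip_width: 47.3
```

```bash
python3 -m crank '[[0.02,[-0.003,0,-0.0005],[0,0,0]],[0.02,[-0.005,0,-0.0005],[0,0,0]],[0.02,[-0.005,0,-0.0005],[0,0,0]]]' | egrep 'tool|force|grip'
python3 - <<'E'
from h import *
np.set_printoptions(precision=1,suppress=True)
n=np.array([.937,.349]);a=np.array([.349,-.937])
im,d=robot.capture("wrist"); s,p,M=pose()
for l in ["plate_centre","press_point","jig","jig_home"]:
    for r in robot.landmark_of("wrist",l)[:3]:
        W=wpt(r["xyz"]);print(l,round(r["p"],2),W,W[:2]@n-453.8,W[:2]@a-330.5)
im,d=robot.capture("scene")
for l in ["plate_centre","press_point","jig","jig_home","jig_bar"]:
    for r in robot.landmark_of("scene",l)[:3]:
        W=c2w("scene",r["xyz"]);print(l,round(r["p"],2),W,W[:2]@n-453.8,W[:2]@a-330.5)
E
```

```text
tool_pos: [524.2, -108.7, 42.0]
wrist_force: [-1.8, 29.7, 8.6]
grip_width: 47.3
plate_centre 0.87 [ 540.1 -146.8   31.8] 1.0350410246742285 -4.408299332004958
plate_centre 0.75 [444.8 283.8   0.3] 61.97171991239594 -441.1820789458698
plate_centre 0.47 [ 541.  -146.6   31.1] 1.9567465422647956 -4.297024339081872
press_point 0.98 [417.9 321.6   6.2] 50.047349139032065 -486.00792129016185
jig 0.82 [ 537.4 -152.6    2.1] -3.526768765812392 0.03280415907204315
jig_home 0.7 [575.8 195.4  -2.1] 153.9459275686425 -312.6164382058432
jig_home 0.68 [ 540.2 -152.8   30.8] -1.0078891309036067 1.1958649716737
jig_bar 0.94 [ 548.9 -177.9   38. ] -1.5351146925534636 27.752275486413282
```

```bash
python3 -m crank '[[0.02,[0.0,0,0],[0,0,0]],[0.0918,[0.0,0,0],[0,0,0]],[0.0918,[0,0,0],[0,0,0]],[0.0918,[0,0,0],[0,0,0]],[0.0918,[0,0,0],[0,0,0]],[0.0918,[0,0,0],[0,0,0]],[0.0918,[0,0,0],[0,0,0]],[0.0918,[0,0,-0.03],[0,0,0]],[0.0918,[0,0,-0.08],[0,0,0]],[0.0918,[0.04,0,-0.12],[0,0,0]],[0.0918,[0.08,0,-0.13],[0,0,0]],[0.0918,[0.12,0,-0.13],[0,0,0]]]'
python3 -m crank '[[0.0918,[0.05,0,0],[0,0,0]],[0.0918,[0.1,0,0],[0,0,0]],[0.0918,[0.15,0,0],[0,0,0]],[0.0918,[0.15,0,0],[0,0,0]]]'
python3 - <<'E'
from h import *
np.set_printoptions(precision=1,suppress=True)
n=np.array([.937,.349]);a=np.array([.349,-.937])
im,d=robot.capture("top");cv2.imwrite("t8.png",im[:,:,::-1])
c=cv2.resize(im[192:262,365:465],None,fx=8,fy=8,interpolation=cv2.INTER_CUBIC)
cv2.imwrite("pics/t8.png",c[:,:,::-1]); print(c.shape)
for l in ["plate_centre","press_point","jig_home","jig","jig_bar","cup_rim","driver","reel"]:
    for r in robot.landmark_of("top",l)[:2]:
        W=c2w("top",r["xyz"]);print(l,round(r["p"],2),W,W[:2]@n-453.8,W[:2]@a-330.5)
E
```

```text
t: 17.0
tool_pos: [485.3, 3.9, 176.0]
eef_rot: [-0.004, 0.573, 0.819, 0.002]
wrist_force: [-0.0, -0.4, 0.1]
grip_width: 91.5
t: 17.4
tool_pos: [432.0, 149.1, 177.7]
eef_rot: [-0.005, 0.571, 0.821, 0.003]
wrist_force: [1.4, 0.1, -0.3]
grip_width: 92.0
(560, 800, 3)
plate_centre 0.84 [ 541.7 -152.9   31.3] 0.43137177163367824 1.7984995831299102
press_point 0.69 [ 553.3 -192.1   35.1] -2.3559122358309423 42.590450886789654
jig_home 0.79 [ 541.5 -150.6   30. ] 1.0626886881098017 -0.4399447439147366
jig 0.61 [ 536.2 -150.    -0.5] -3.733638189317105 -2.789605003070392
jig_bar 0.96 [ 548.7 -174.3   37.4] -0.47894459063115846 24.365452368552837
cup_rim 0.88 [743.2  24.3  94.8] 251.08642780261977 -93.92760015081285
driver 0.84 [ 734.7 -217.5   -0.8] 158.71798065196964 129.67297900160685
reel 0.65 [419.2  24.6  -2.2] -52.41194139055733 -207.21479516912427
```

View pics/t8.png

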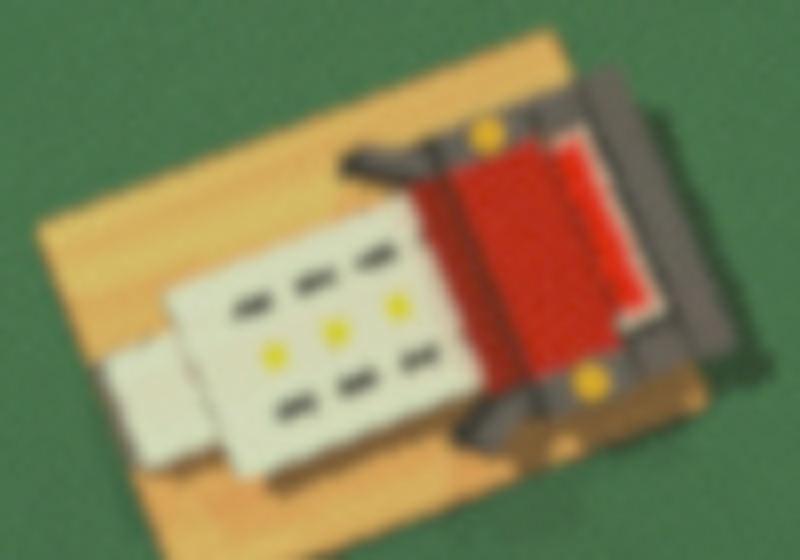

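Run:
```python
from h import *
np.set_printoptions(precision=1,suppress=True)
n=np.array([.937,.349]);a=np.array([.349,-.937])
f=lambda x,y:(365+(x+.5)/8-.5,192+(y+.5)/8-.5)
for nm,q,z in [("plate trail A",(168,295),34),("trail B",(240,478),34),("deck start A",(103,360),30),("deck start B",(145,468),30),("lead A",(585,128),34),("lead B",(665,308),34),("bolt",(489,134),52),("bolt",(592,381),52),("side A",(412,197),34),("side B",(480,382),34),("stop near top A",(592,85),42),("stop near top B",(688,345),42)]:
    W=plane("top",*f(*q),z); print(nm,"lat %.1f along %.1f"%(W[:2]@n-453.8,W[:2]@a-330.5))
```

```text
plate trail A lat 21.5 along -55.4
trail B lat -24.9 along -56.1
deck start A lat 12.7 along -75.3
deck start B lat -14.8 along -75.7
lead A lat 22.3 along 53.8
lead B lat -24.4 along 54.3
bolt lat 29.3 along 26.6
bolt lat -32.6 along 26.0
side A lat 22.0 along 8.3
side B lat -24.6 along 6.1
stop near top A lat 31.3 along 57.0
stop near top B lat -33.8 along 53.3
```

The last picture shows the plate home. Its trailing edge is 19.8 mm from the deck's start, against 20 mm nominal. Its front edge is against the stop, and its lateral offset to the jig is about 0.5 mm or less. The bystanders haven't moved and the gripper is clear.

```bash
python3 -c "
from cell import robot
s=robot.observe();print(s['t'],s['tool_pos'],s['wrist_force']);print(robot.finish_job())"
```

```text
17.85 [434.28602431 143.79387008 177.37508368] [ 0.89514022 -0.76791103  0.64754089]
the job is handed in; nothing more can be done
None
```

The plate lies home in the jig, and I handed the job in at 17.9 s. `finish_job` gives no verdict, so what follows rests on my own checks.

I pressed the red end down until the floor reached its stop: the force rose to about 17 N at the predicted depth. I then gripped the raised end by its side edges, lifted the plate, levelled it and laid it on the deck. I slid it under the bar, red end first, until it stopped firmly at about 30 N, and let go.

**Last checks (top camera):**
- **Along the slot:** the plate's rear edge is 19.8 mm from the deck's start, against 20 mm when fully home. No gap shows at the end stop.
- **Sideways and angle:** it is about 0.5 mm off the deck's centre line and in line with the jig to about 0.01 rad.
- **Height:** the network put the plate's centre at about 31 mm; 32 mm is home.
- **Bystanders and gripper:** the cup, screwdriver and reel are where they started, within measuring error. The gripper stood open and clear at 177 mm.

**Disagreements:**
- While I was still pushing, the wrist-camera network put the plate about 4 mm short of home. The tool reading also stopped about 3 mm earlier than expected. The firm stop and the final top-camera measurement do not support either, so I took them as calibration or network error.
- The cameras differed by 2 to 4 mm on the jig's sideways position. I aimed between their readings, and the plate entered without catching.
- I did not check how flat the plate lies beyond its height and how it looked in the picture.

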